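# Close the draft cover and tare the bench balance

### The job

Get the precision balance ready for weighing silver: with your fingertips push its clear sliding draft cover fully shut by the black thumb catch, then gently press the wide teal tare key down until it has clearly gone in, let it come up again and take the hand away. The cover must already be shut when the tare key goes down. Do not grip or lift anything, be light with the instrument, and leave the other three keys, the dish on the pan and the weights, jar, bowl and tools around it alone.

Things in the scene. Friction and masses are not known exactly. Their poses are not given: they have to be found in the camera images.
- balance: Fixed precision balance, pale grey on a dark base, 300 deep (x) x 200 wide (y) x 146 mm high. Origin: centre of the underside, on the table. Its front (operator's side, towards the robot) faces its -x; +y is the operator's left, z up. The front 110 mm is the panel, top 51 mm high: a row of four keys centred 30 mm behind the front edge, then a dark tilted display up to 64 mm high.
- chamber_top (a point): Top middle of the front wall of the clear weighing chamber, 138 mm above the table, at balance x = -36, y = 0. Axes as the balance's. The chamber reaches from here 182 mm to the rear and 94 mm to each side; aluminium guides along the two sides of its top are 145 mm high. Inside is a round steel pan, 80 mm across, its top 62 mm above the table, centred 91 mm behind this point.
- draft_cover (a joint): Opening of the clear sliding cover on the chamber's top, in m: 0 = fully shut, at its hard front stop; 0.11 = farthest open, slid to the rear (balance +x). Starts 0.06 to 0.10 open. It slides level along the balance's x with about 2 N of friction and stays where it is left; push its catch to the front (balance -x). A hand bearing on the cover drags it along.
- cover_catch (a point): Foot, mid-width, of the upright rear face of the black thumb catch, on the cover's upper face 142 mm above the table; moves with the cover; at balance x = +6, y = 0 when shut. Axes as the balance's. The face is 90 mm wide (y), 16 mm high and looks to the rear (+x): push on it towards -x. In front the catch slopes down to the cover's front edge; behind it the cover is flat for 134 mm.
- tare_key_top (a point): Middle of the top of the tare key: the wide teal key at the right-hand end (balance -y) of the row, 18 (x) x 34 mm (y), at balance x = -120, y = -66 mm, top 59 mm above the table when up. Axes as the balance's. Its top face stands 8 mm proud of the panel. Spring-up key, travel 6 mm.
- tare_key (a joint): How far the tare key is pressed, in m: 0 = up, 0.006 = bottom, a hard stop. It takes 1.2 N to start moving, 4.8 N at half travel and 8.4 N at the bottom; it springs back up when let go.
- power_key (a joint): The round red power key, 20 mm across, at balance x = -120, y = +72 mm (left end of the row): how far it is pressed, m, 0 = up. Leave alone. Its top face stands 8 mm proud of the panel. Spring-up key, travel 6 mm.
- mode_key (a joint): Grey key 18 x 22 mm at balance x = -120, y = +28 mm: how far it is pressed, m, 0 = up. Leave alone. Its top face stands 8 mm proud of the panel. Spring-up key, travel 6 mm.
- print_key (a joint): Grey key 18 x 22 mm at balance x = -120, y = -14 mm, the neighbour of the tare key (52 mm between centres): how far it is pressed, m, 0 = up. Leave alone. Its top face stands 8 mm proud of the panel. Spring-up key, travel 6 mm.
- pan_dish: Loose steel weighing dish, 66 mm across the rim, 16 mm high, on the pan in the chamber. Origin: centre of its underside. Leave alone.
- spare_dish: Loose steel dish like the other, 66 mm across, 16 mm high, on the table beside the balance. Origin: centre of its underside. Leave alone.
- weight_large: Brass knob weight, 34 mm across, 52 mm high, standing beside the balance. Origin: centre of its underside. Leave alone.
- weight_small: Brass knob weight, 27 mm across, 42 mm high, standing beside the balance. Origin: centre of its underside. Leave alone.
- flux_jar: Small jar with a blue cap, 54 mm across, 68 mm high, standing beside the balance. Origin: centre of its underside. Leave alone.
- silver_bowl: Silver bowl, upside down on the table, 152 mm across, 62 mm high. Origin: centre of its underside. Leave alone.
- hammer: Planishing hammer lying on the table, handle 225 mm along its x, steel head at +x, 90 mm across, up to 32 mm high. Origin: under the middle of the handle. Leave alone.
- tweezers: Steel tweezers lying flat on the table in front of the balance, 120 mm long along x, 6 mm high. Origin: centre of the underside. Leave alone.

How it is judged (in metres and radians):
On the way, in this order (a step that is already met when the one before it is completed fails the run):
1. the draft cover is fully shut (within 5 mm of its stop) (value of joint draft_cover below 0.005 m), for 0.2 s.
2. with the cover shut, the tare key is pressed well down (2.5 mm or more) (value of joint tare_key above 0.0025 m and value of joint draft_cover below 0.005 m), for 0.1 s.
At the end, for the whole second after the job is handed in: The draft cover is shut (within 5 mm of its stop), the tare key has been pressed and is up again, the other keys are up, the dish is where it was on the pan (within 4 mm), everything else is where it was (within 12 mm) and the weights and jar stand upright (value of joint draft_cover below 0.005 m and value of joint each of tare_key, power_key, mode_key, print_key below 0.0008 m and distance of pan_dish from where it was at the start of the episode below 0.004 m and distance of each of spare_dish, weight_large, weight_small, flux_jar, silver_bowl, hammer, tweezers from where it was at the start of the episode below 0.012 m and angle between each of weight_large, weight_small, flux_jar's own z axis and vertical below 0.1 rad); the robot touches nothing.
It fails at once if the tare key is pressed while the draft cover is open (more than 12 mm) (value of joint tare_key above 0.0025 m and value of joint draft_cover above 0.012 m).
It fails at once if one of the other three keys is pressed (more than 1.5 mm) (value of joint any of power_key, mode_key, print_key above 0.0015 m).
It fails at once if the balance, its cover or a key is pushed, squeezed or knocked with more than 30 N (contact force between any of the fingers, the arm and balance above 30 N).
It fails at once if the dish on the pan is moved more than 4 mm (distance of pan_dish from where it was at the start of the episode above 0.004 m).
It fails at once if a weight, dish, jar, bowl or tool beside the balance is pushed, lifted or carried (more than 12 mm) (distance of any of spare_dish, weight_large, weight_small, flux_jar, silver_bowl, hammer, tweezers from where it was at the start of the episode above 0.012 m).
It also fails if it takes over 48 s, if anything falls off the work surface, if the arm or the gripper's body presses on something with over 40 N, if the wrist force passes 120 N, or if a joint passes its speed limit or range.

### The arm

A 6-joint arm with a two-finger parallel gripper is mounted at the origin on the work surface. World frame = base frame: x ahead of the robot, y to its left, z up, the work surface at z = 0. Lengths are in m, angles in degrees, forces in N, time in s.
With the tool pointing down it reaches from about 0.35 to 0.875 m from the base axis. Payload 4.2 kg.
Tool frame: the origin (TCP) lies on the front face of the gripper's body, between the roots of the fingers; the fingertips stand 70 mm ahead of it and the grasp point (between the pads) lies 51 mm ahead of it (r.nose_length is the distance from the TCP to the fingertips, in m); z points along the fingers, y is the direction in which the jaws open and shut (so a half turn about z gives the same grasp; the last joint's range is limited). The gripper opens to 87 mm and grips with 3 to 60 N. Pads are 19 mm wide; open, the fingers measure 117 mm over their backs; the gripper's body (75 mm by 190 mm) begins 51 mm behind the grasp point.
Start: joints at [-58.35, 22.042, 0.453, 0, -68.411, -14.817], TCP at [0.181, -0.598, 0.292] pointing down, gripper open.
Joint ranges: [-179.83, 179.83], [-69.29, 118.12], [-61.27, 80.66], [-181.25, 117.63], [-171.15, -9.14], [-177.46, 177.46]. Speed limits (degrees/s): [159.86, 159.86, 180, 180, 180, 180].

### API

Orientations are given as a 3x3 rotation matrix whose columns are the frame's x, y, z axes.
In Python, from station import telemetry, capture, order, r gives the robot as it stands.
- The arm moves only by the tool drive_tool, never from a script. Its argument "series" is a list of rows, each a list of 4 numbers: the shift along the tool's x, y, z as a fraction of full scale, then the turn about the tool's z as a fraction of full scale. In form: [[dx, dy, dz, turn], ...]. A call has 1 to 10 rows; each row is the pose to reach, as a shift and turn from the pose commanded when the call began, along the tool's axes at that moment; what a row does not reach only later rows make up. Full scale, the value 1, is 0.12 m for a shift and 2 rad for a turn. A row lasts 1/8 s, in which the tool goes at most 62.5 mm and 10.7 degrees, less where a joint would pass 70% of its speed; a pose out of reach is approached as far as the arm can. A call with a number of a shift or a turn outside -1 to 1 is refused whole. A call with a gripper value outside its range is refused whole. "fingers" is the finger opening in mm, from 0 to 87, set as the call begins (left out, the last holds). The fingers move at their own pace and stop on an object; the grip force is fixed at half the most. Time passes only in rows, so rows that repeat a pose let the fingers close. It gives the time, the measured TCP pose, the force and the opening at its end, in the units of the state.
- telemetry.sense(): the state, without advancing time (a new reading comes with each control period).
- capture(name): name is "scene" or "side" or "wrist"; returns a dict with "color" (400x640x3 uint8, blue, green, red), "fx", "fy", "cx", "cy" (pixels), "eye" and "attitude" of the camera in the world; the wrist camera has in their place "mount" (4x4, takes a point from camera to tool coordinates, whose origin is the TCP and whose axes are the flange's). Camera axes: x right, y up, looking along -z (the intrinsics and any distortion apply to the point x, -y, -z); pixel columns grow to the right and rows downward; lengths in m; the calibration is good to about 2 mm. A picture is of the moment at which its call begins: read the wrist's pose just before it. There is no depth.
- order.finish_job(): hands the job in, once; it reports no verdict.
The state is a dict: "time_s": time; "joints": joint angles; "joint_velocities": joint speeds; "effort": joint torques, N m; "tcp_pos": TCP position; "ee_rot": TCP orientation; "wrist_force": force on the tool from outside, world axes, zero at the start; "moment": the same for the moment, N m; "gripper_width": opening from 0.0 (shut) to 1.0 (fully open).
Only numpy, scipy, OpenCV 4.12 (cv2) and the standard library are available. Lean on these libraries where they do the work, as an engineer would, in place of code of your own. Each camera call takes 0.05 s, during which the arm holds its last target. There are 200 camera calls.

## Working session

There is one attempt and no reset: what is moved stays moved. The work goes in short steps, Python scripts to look and compute and a tool call to move; the robot and the scene stay as the last step left them, time stands still between calls to the robot, and variables do not carry over. Pictures are saved under pics/ and viewed, about 8 in all and at most 12, crops included, and the job is handed in when it is done.

Besides the shell and the picture viewer there is one more tool, called after "Emit:" as name(argument=value, ...), one argument or row to a line, values as JSON. drive_tool: Moves the arm, as the interface text tells. Shift numbers are shares of 0.12 m and turn numbers shares of 2 rad, none past 1 either way. Its arguments: {"type":"object","properties":{"series":{"type":"array","items":{"type":"array","items":{"type":"number","minimum":-1,"maximum":1}}},"fingers":{"type":"number"}},"required":["series"]}

```bash
ls; mkdir -p pics; cat > h.py <<'E'
import numpy as np, cv2
from station import telemetry, capture, order, r
def ray(c,u,v,R=None,o=None):
    R=np.array(c["attitude"]) if R is None else R; o=np.array(c["eye"]) if o is None else o
    d=R@np.array([(u-c["cx"])/c["fx"],-(v-c["cy"])/c["fy"],-1]); return o,d
def onz(c,u,v,z,**k):
    o,d=ray(c,u,v,**k); return o+d*(z-o[2])/d[2]
def proj(c,p,R=None,o=None):
    R=np.array(c["attitude"]) if R is None else R; o=np.array(c["eye"]) if o is None else o
    q=R.T@(np.array(p)-o); return c["cx"]-c["fx"]*q[0]/q[2], c["cy"]+c["fy"]*q[1]/q[2]
E
python3 - <<'E'
from h import *
s=telemetry.sense(); print(s)
for n in("scene","side"):
    c=capture(n); cv2.imwrite(f"pics/{n}0.png",c["color"]); print({k:v for k,v in c.items() if k!="color"})
E
```

```text
pics
{'time_s': 0.0, 'joints': array([-5.83508170e+01,  2.20894510e+01,  3.81561035e-01, -2.81047624e-02,
       -6.84120314e+01, -1.48176505e+01]), 'joint_velocities': array([ 0.08434259, -0.04172668,  0.03001088,  0.02531872,  0.06046218,
        0.01185988]), 'effort': array([ 4.47831471e-04, -3.90664744e+01,  1.87407285e+01,  4.21987295e+00,
        1.10830029e-02, -1.79501621e-04]), 'tcp_pos': array([ 0.18087922, -0.59778962,  0.29118771]), 'ee_rot': array([[-9.57212633e-01, -2.89384643e-01, -7.09943871e-04],
       [-2.89385498e-01,  9.57210504e-01,  2.02103522e-03],
       [ 9.47091755e-05,  2.14000790e-03, -9.99997706e-01]]), 'wrist_force': array([-0.1211122 ,  0.6459269 , -0.93106871]), 'moment': array([-0.05292656,  0.02662868, -0.00958684]), 'gripper_width': 0.9970467570476096}
{'fx': 497.0620220785865, 'fy': 497.0620220785865, 'cx': 316.75836241435894, 'cy': 207.29471045075542, 'eye': array([ 1.57404658, -0.45828607,  0.97047202]), 'attitude': array([[ 0.43851868, -0.55113344,  0.70989668],
       [ 0.89842443,  0.2485012 , -0.36205068],
       [ 0.02312806,  0.7965545 ,  0.60412417]])}
{'fx': 371.4457951986259, 'fy': 371.4457951986259, 'cx': 323.57205036909335, 'cy': 200.5747705939718, 'eye': array([ 0.26440751, -0.40126231,  0.72156629]), 'attitude': array([[ 0.86978428,  0.36257664, -0.33468415],
       [-0.49338446,  0.64849211, -0.57968074],
       [ 0.00686134,  0.66932515,  0.74293793]])}
```

View pics/scene0.png

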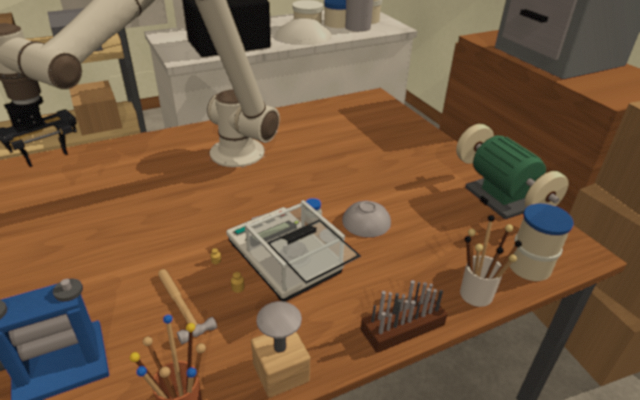

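View pics/side0.png

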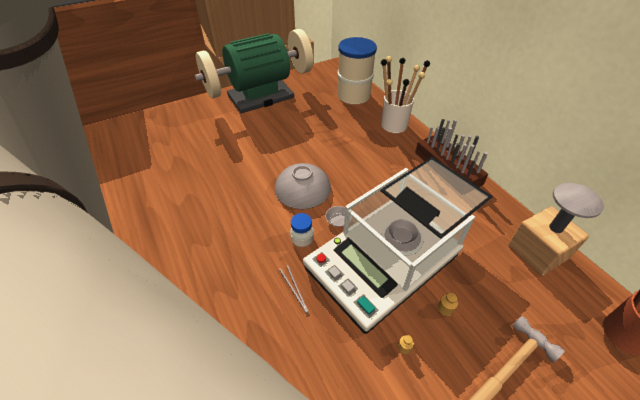

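The side view shows the keys (red at 321,258; teal at 367,305) and the black catch near (417,205). The scene view shows the balance from the rear. Next I measure with colour masks.

```bash
cat > m.py <<'E'
from h import *
def blob(img,lo,hi,box,n=1):
    x0,y0,x1,y1=box; h=cv2.cvtColor(img,cv2.COLOR_BGR2HSV)[y0:y1,x0:x1]
    m=cv2.inRange(h,lo,hi); k,l,st,ce=cv2.connectedComponentsWithStats(m)
    i=1+np.argmax(st[1:,4]); return ce[i]+[x0,y0],st[i],(l==i).astype(np.uint8)
E
python3 - <<'E'
from m import *
c=capture("side");im=c["color"]
red,s1,_=blob(im,(0,150,100),(8,255,255),(310,245,335,270))
if s1[4]<10: print('r?')
teal,s2,_=blob(im,(75,100,40),(100,255,255),(345,285,390,325))
print(red,s1,teal,s2)
P=onz(c,*red,.058)[:2];T=onz(c,*teal,.058)[:2];print(P,T,np.linalg.norm(P-T))
d=(P-T)/np.linalg.norm(P-T); ex=np.array([d[1],-d[0]]);yaw=np.degrees(np.arctan2(ex[1],ex[0]))
O=T+120e-3*ex+66e-3*d
print("yaw",yaw,"O",O,"ex",ex)
def W(x,y,z): return np.r_[O+x*ex+y*d,z]
v=im[165:345,270:500]; v=cv2.resize(v,None,fx=3.4,fy=3.3,interpolation=cv2.INTER_CUBIC)
for p in [(-.15,-.1,.051),(-.15,.1,.051),(-.036,0,.138),(-.036,.094,.138),(-.036,-.094,.138),(.146,.094,.138),(.146,-.094,.138),(-.12,-.014,.059)]:
    u=proj(c,W(*p)); print(p,np.round(u,1)); cv2.drawMarker(v,(int((u[0]-270+.5)*3.4),int((u[1]-165+.5)*3.3)),(255,0,255),0,12,1)
cv2.imwrite("pics/c1.png",v)
b,s3,mk=blob(im,(0,0,0),(179,255,45),(380,180,445,228))
cnt=max(cv2.findContours(mk,0,2)[0],key=cv2.contourArea); q=cv2.approxPolyDP(cnt,2.5,True)[:,0]+[380,180]
print("catch",b,s3,q.tolist())
for u in q:
    for z in(.142,.158):
        w=onz(c,*u,z)[:2]-O; print(u,z,np.round([w@ex,w@d],4))
E
```

```text
[320.8        257.89230769] [ 7  9  9  9 65] [365.74074074 304.71604938] [ 12  11  18  18 162]
[ 0.4778755  -0.02230871] [ 0.50117807 -0.15729787] 0.13698570090562412
yaw 9.794186431121915 O [ 0.60820186 -0.07184667] ex [0.98542516 0.17010951]
(-0.15, -0.1, 0.051) [366.4 329.2]
(-0.15, 0.1, 0.051) [301.3 258.3]
(-0.036, 0, 0.138) [377.3 236. ]
(-0.036, 0.094, 0.138) [345.2 207.7]
(-0.036, -0.094, 0.138) [413.9 268.4]
(0.146, 0.094, 0.138) [404.7 169.9]
(0.146, -0.094, 0.138) [473.9 219.5]
(-0.12, -0.014, 0.059) [347.7 285.6]
catch [414.40069284 205.52771363] [  1   0  58  48 866] [[381, 190], [431, 227], [427, 223], [438, 214], [436, 209], [407, 188], [395, 199], [384, 191], [397, 180]]
[381 190] 0.142 [0.0552 0.0808]
[381 190] 0.158 [0.0428 0.0712]
[431 227] 0.142 [ 0.0599 -0.0531]
[431 227] 0.158 [ 0.0474 -0.059 ]
[427 223] 0.142 [ 0.0617 -0.0415]
[427 223] 0.158 [ 0.0491 -0.0477]
[438 214] 0.142 [ 0.0974 -0.0403]
[438 214] 0.158 [ 0.0838 -0.0465]
[436 209] 0.142 [ 0.1049 -0.0291]
[436 209] 0.158 [ 0.0911 -0.0356]
[407 188] 0.142 [0.1034 0.0495]
[407 188] 0.158 [0.0897 0.0408]
[395 199] 0.142 [0.0595 0.0436]
[395 199] 0.158 [0.0469 0.035 ]
[384 191] 0.142 [0.0581 0.0746]
[384 191] 0.158 [0.0456 0.0652]
[397 180] 0.142 [0.1047 0.0801]
[397 180] 0.158 [0.0909 0.0706]
```

View pics/c1.png

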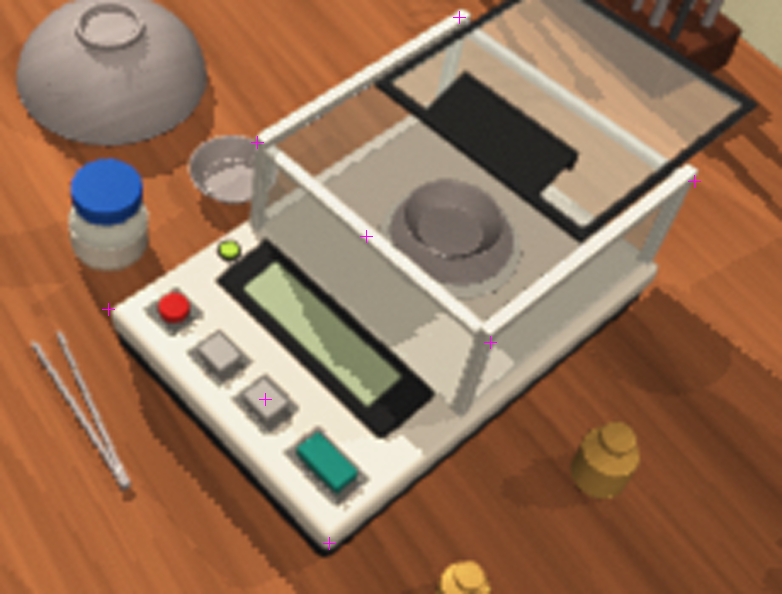

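Balance: yaw about 9.8°, origin about (0.608, -0.072). The model points land on the features in the crop. The catch's rear top edge is at x≈0.09, so the cover is about 85 mm open. I'll approach at height with the fingers closed, then refine with the wrist camera.

Emit:
drive_tool(
  series=[
    [-0.4,0.2,0,0.061],
    [-0.8,0.4,0,0.061],
    [-1,0.56,0,0.061],
    [-1,0.56,0,0.061],
  ],
  fingers=0,
)

```text
time_s: 0.65
tcp_pos: [0.2775, -0.4976, 0.2923]
ee_rot: [[-0.985, -0.174, -0.0], [-0.174, 0.985, 0.0], [-0.0, 0.0, -1.0]]
wrist_force: [-0.4, -0.9, 1.1]
gripper_width: 0.632
```

Emit:
drive_tool(
  series=[
    [-0.4,0.2,0,0],
    [-0.8,0.4,0,0],
    [-1,0.5,0,0],
    [-1,0.5,0,0],
  ],
)

```text
time_s: 1.15
tcp_pos: [0.3853, -0.4193, 0.2919]
ee_rot: [[-0.985, -0.173, -0.0], [-0.173, 0.985, 0.0], [0.0, 0.0, -1.0]]
wrist_force: [0.6, -1.0, 0.3]
gripper_width: 0.173
```

Emit:
drive_tool(
  series=[
    [-0.4,0.2,0,0],
    [-0.8,0.4,0,0],
    [-1,0.5,0,0],
    [-1,0.5,0,0],
  ],
)

```text
time_s: 1.65
tcp_pos: [0.4928, -0.3401, 0.2917]
ee_rot: [[-0.985, -0.172, -0.001], [-0.172, 0.985, 0.0], [0.001, 0.0, -1.0]]
wrist_force: [-0.5, -0.5, 0.1]
gripper_width: 0.0
```

Emit:
drive_tool(
  series=[
    [-0.4,0.2,0,0],
    [-0.8,0.4,0,0],
    [-1,0.5,0,0],
    [-1,0.5,0,0],
    [-1,0.5,0,0],
  ],
)

```text
time_s: 2.28
tcp_pos: [0.5992, -0.2615, 0.2922]
ee_rot: [[-0.986, -0.169, -0.001], [-0.169, 0.986, 0.0], [0.001, 0.0, -1.0]]
wrist_force: [0.0, -1.4, -0.6]
gripper_width: 0.005
```

Emit:
drive_tool(
  series=[
    [-0.3,0.35,0,0],
    [-0.6,0.75,0,0],
    [-0.7,0.8,0,0],
    [-0.7,0.8,0,0],
  ],
)

```text
time_s: 2.78
tcp_pos: [0.6664, -0.1519, 0.2922]
ee_rot: [[-0.985, -0.171, -0.001], [-0.171, 0.985, -0.0], [0.001, -0.0, -1.0]]
wrist_force: [-0.3, -0.5, -0.2]
gripper_width: 0.005
```

Emit:
drive_tool(
  series=[
    [-0.3,0.35,0,0],
    [-0.57,0.72,0,0],
    [-0.57,0.75,0,0],
    [-0.57,0.75,0,0],
    [-0.57,0.75,0,0],
  ],
)

```text
time_s: 3.4
tcp_pos: [0.718, -0.0531, 0.2927]
ee_rot: [[-0.986, -0.169, 0.0], [-0.169, 0.986, -0.0], [-0.0, -0.0, -1.0]]
wrist_force: [0.2, 0.1, -0.3]
gripper_width: 0.006
```

```bash
python3 - <<'E'
from m import *
s=telemetry.sense();c=capture("wrist");M=np.array(c["mount"]);print(M.round(3),s["tcp_pos"],s["joints"].round(1),c["fx"],s["wrist_force"].round(1))
im=c["color"]
# predicted features
O=np.array([.6082,-.0718]);ex=np.array([.98543,.17011]);d=np.array([-ex[1],ex[0]])
R=s["ee_rot"]@M[:3,:3];o=s["tcp_pos"]+s["ee_rot"]@M[:3,3]
for p in [(.0905,.045,.158),(.0905,-.045,.158),(-.036,.094,.138),(-.036,-.094,.138),(-.12,-.066,.059),(-.12,.072,.059)]:
    u=proj(c,np.r_[O+p[0]*ex+p[1]*d,p[2]],R,o);print(p,np.round(u,1));cv2.drawMarker(im,(int(u[0]),int(u[1])),(255,0,255),0,10,1)
cv2.imwrite("pics/w1.png",im)
E
```

```text
[[-0.     0.968  0.252  0.07 ]
 [ 1.     0.     0.     0.   ]
 [ 0.     0.252 -0.968 -0.092]
 [ 0.     0.     0.     1.   ]] [ 0.71798218 -0.0530678   0.29273949] [  8.6  31.5  16.1   0.  -74.5 -88.9] 285.7300868351803 [ 0.2  0.1 -0.3]
(0.0905, 0.045, 0.158) [373.1 190.4]
(0.0905, -0.045, 0.158) [262.3 190.6]
(-0.036, 0.094, 0.138) [439.8  23.7]
(-0.036, -0.094, 0.138) [195.1  24.2]
(-0.12, -0.066, 0.059) [248.8 -45.1]
(-0.12, 0.072, 0.059) [392.3 -45.5]
```

View pics/w1.png

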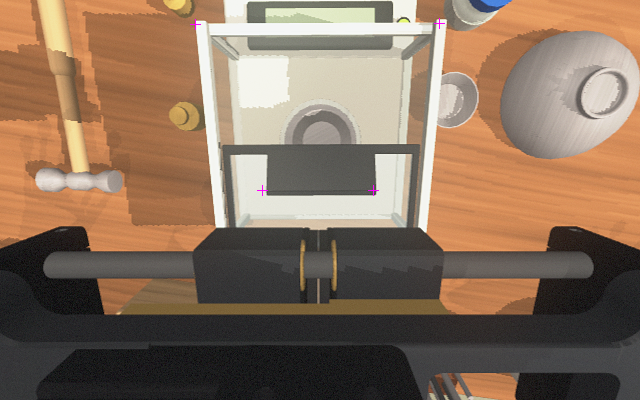

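The wrist view agrees to about 4 px (3 mm): the catch face spans columns 266–377 at row 194, so its rear face is near x≈0.093. I'll back off 13 mm and descend behind it.

Emit:
drive_tool(
  series=[
    [-0.11,0,0,0],
    [-0.11,0,0.2,0],
    [-0.11,0,0.4,0],
    [-0.11,0,0.5,0],
    [-0.11,0,0.56,0],
    [-0.11,0,0.6,0],
    [-0.11,0,0.6,0],
  ],
)

```text
time_s: 4.32
tcp_pos: [0.7318, -0.0487, 0.2206]
ee_rot: [[-0.985, -0.171, 0.001], [-0.171, 0.985, -0.0], [-0.0, -0.0, -1.0]]
wrist_force: [-0.0, 0.5, 0.7]
gripper_width: 0.001
```

```bash
python3 - <<'E'
from m import *
print(telemetry.sense()["tcp_pos"],telemetry.sense()["wrist_force"])
c=capture("scene")
cv2.imwrite("pics/s2.png",cv2.resize(c["color"][170:310,200:400],None,fx=4,fy=4,interpolation=cv2.INTER_CUBIC))
E
```

```text
[ 0.73179545 -0.04873248  0.22058078] [-0.01397987  0.47484477  0.65057704]
```

View pics/s2.png

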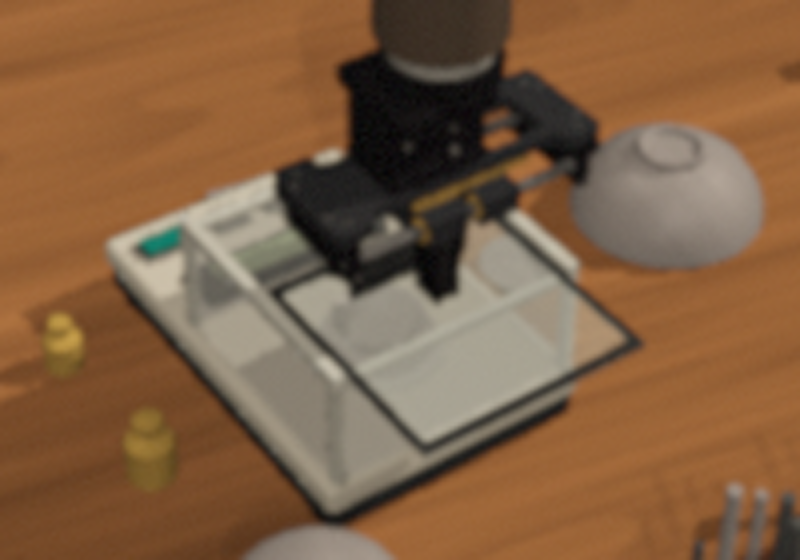

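The fingers stand over the cover behind the catch (near 440,290 in the crop), with no contact force. I'll push slowly.

Emit:
drive_tool(
  series=[
    [0,0,0.015,0],
    [0.04,0,0.015,0],
    [0.08,0,0.015,0],
    [0.12,0,0.015,0],
    [0.16,0,0.015,0],
    [0.2,0,0.015,0],
    [0.24,0,0.015,0],
    [0.28,0,0.015,0],
    [0.32,0,0.015,0],
    [0.32,0,0.015,0],
  ],
)

```text
time_s: 5.62
tcp_pos: [0.6932, -0.0554, 0.2186]
ee_rot: [[-0.985, -0.171, -0.001], [-0.171, 0.985, -0.0], [0.001, 0.0, -1.0]]
wrist_force: [1.0, -0.2, 1.1]
gripper_width: 0.005
```

```bash
python3 - <<'E'
from m import *
s=telemetry.sense();print(s["tcp_pos"],s["wrist_force"])
c=capture("wrist");cv2.imwrite("pics/w2.png",c["color"])
E
```

```text
[ 0.69321624 -0.05537642  0.21855997] [ 1.03877586 -0.22155262  1.05134844]
```

View pics/w2.png

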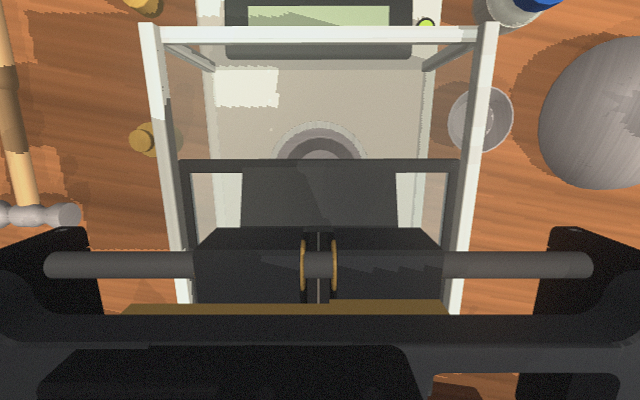

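The cover's front bar is at row 159, and its front-edge position fits the catch being in contact. I'll continue.

Emit:
drive_tool(
  series=[
    [0.05,0,0,0],
    [0.1,0,0,0],
    [0.15,0,0,0],
    [0.2,0,0,0],
    [0.25,0,0,0],
    [0.3,0,0,0],
    [0.35,0,0,0],
    [0.4,0,0,0],
    [0.44,0,0,0],
    [0.44,0,0,0],
  ],
)

```text
time_s: 6.92
tcp_pos: [0.641, -0.0643, 0.2184]
ee_rot: [[-0.985, -0.171, -0.002], [-0.171, 0.985, 0.0], [0.002, 0.0, -1.0]]
wrist_force: [-0.0, 0.8, -0.2]
gripper_width: 0.005
```

Emit:
drive_tool(
  series=[
    [0.02,0,0,0],
    [0.04,0,0,0],
    [0.06,0,0,0],
    [0.06,0,0,0],
  ],
)

```text
time_s: 7.42
tcp_pos: [0.6345, -0.0654, 0.2185]
ee_rot: [[-0.985, -0.171, -0.0], [-0.171, 0.985, 0.0], [0.0, 0.0, -1.0]]
wrist_force: [1.0, 1.3, -0.5]
gripper_width: 0.008
```

```bash
python3 - <<'E'
from m import *
s=telemetry.sense();print(s["tcp_pos"],s["wrist_force"])
w=s["tcp_pos"][:2]-[.6082,-.0718];print(w@[.98543,.17011],w@[-.17011,.98543])
c=capture("wrist");cv2.imwrite("pics/w3.png",c["color"])
E
```

```text
[ 0.63446999 -0.06543122  0.21845561] [ 1.00362214  1.30052975 -0.48008853]
0.026970626038789677 0.0018071980106729542
```

View pics/w3.png

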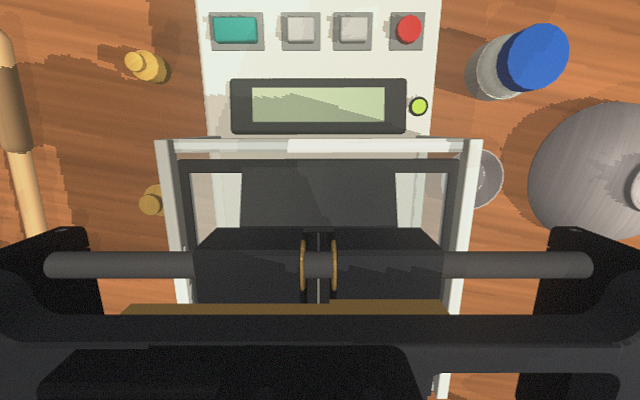

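The front bar stays at row 159, so the cover moves with the fingers, and roughly 8–11 mm remain. I'll creep and watch the force.

Emit:
drive_tool(
  series=[
    [0.02,0,0,0],
    [0.04,0,0,0],
    [0.06,0,0,0],
    [0.06,0,0,0],
  ],
)

```text
time_s: 7.98
tcp_pos: [0.6272, -0.0667, 0.2184]
ee_rot: [[-0.985, -0.171, -0.001], [-0.171, 0.985, 0.0], [0.001, 0.0, -1.0]]
wrist_force: [0.9, 1.4, -0.4]
gripper_width: 0.007
```

Emit:
drive_tool(
  series=[
    [0.01,0,0,0],
    [0.01,0,0,0],
  ],
)

```text
time_s: 8.22
tcp_pos: [0.6268, -0.0668, 0.2185]
ee_rot: [[-0.985, -0.171, 0.001], [-0.171, 0.985, 0.0], [-0.001, 0.0, -1.0]]
wrist_force: [2.9, 1.1, -1.3]
gripper_width: 0.005
```

Emit:
drive_tool(
  series=[
    [0.01,0,0,0],
    [0.01,0,0,0],
  ],
)

```text
time_s: 8.48
tcp_pos: [0.6265, -0.0668, 0.2186]
ee_rot: [[-0.985, -0.171, 0.004], [-0.171, 0.985, 0.001], [-0.004, -0.0, -1.0]]
wrist_force: [5.8, 0.8, -3.7]
gripper_width: 0.005
```

The force rose to 5.8 N and motion stalled, so the cover is at the stop. I'll back off, lift, and check while measuring the teal key.

Emit:
drive_tool(
  series=[
    [-0.05,0,0,0],
    [-0.08,0,0,0],
    [-0.08,0,-0.2,0],
    [-0.08,0,-0.4,0],
    [0.3,0,-0.5,0],
    [0.3,0,-0.5,0],
    [0.3,0,-0.5,0],
  ],
)

```text
time_s: 9.35
tcp_pos: [0.5898, -0.0734, 0.2786]
ee_rot: [[-0.985, -0.171, -0.0], [-0.171, 0.985, -0.0], [0.0, -0.0, -1.0]]
wrist_force: [0.2, 0.0, 0.3]
gripper_width: -0.001
```

```bash
cat > k.py <<'E'
from m import *
import sys
s=telemetry.sense();c=capture("wrist");M=np.array(c["mount"])
R=s["ee_rot"]@M[:3,:3];o=s["tcp_pos"]+s["ee_rot"]@M[:3,3]
print(s["tcp_pos"],s["wrist_force"])
im=c["color"].copy()
t,st,_=blob(im,(75,100,40),(100,255,255),(0,0,640,230));print(t,st)
T=onz(c,*t,.059,R=R,o=o);q=s["ee_rot"].T@(T-s["tcp_pos"]);print("teal",T,"shift frac",q/.12)
h,_,_=blob(im,(0,150,100),(6,255,255),(300,0,640,230));P=onz(c,*h,.059,R=R,o=o);dv=(P-T)[:2];print("red",h,P,np.linalg.norm(dv),"yaw",np.degrees(np.arctan2(-dv[0],dv[1])))
cv2.imwrite(f"pics/{sys.argv[1]}.png",im)
c=capture("side");t2,st,_=blob(c["color"],(75,100,40),(100,255,255),(345,285,390,325));print("side",t2,st,onz(c,*t2,.059))
E
python3 k.py w4
```

```text
[ 0.58976809 -0.07340543  0.2785987 ] [0.20258872 0.01473677 0.2775243 ]
[254.72076789  97.51832461] [239  89  33  18 573]
teal [ 0.50180339 -0.15432121  0.059     ] shift frac [ 0.8370749  -0.53907123  1.8301892 ]
red [387.64312268  97.17843866] [ 0.47815611 -0.01955337  0.059     ] 0.13682676399231236 yaw 9.952195233279683
side [365.74074074 304.71604938] [ 12  11  18  18 162] [ 0.50082125 -0.15766553  0.059     ]
```

View pics/w4.png

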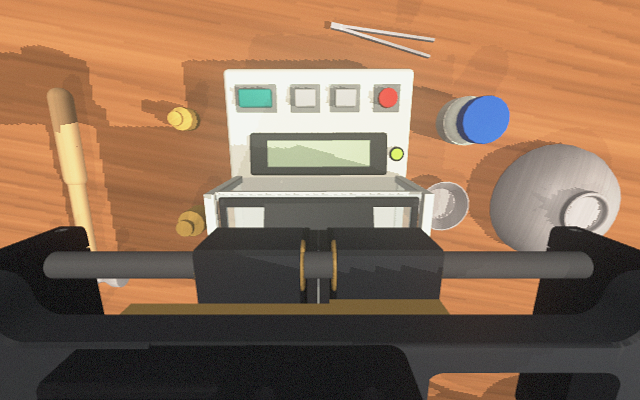

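The bar is up against the front rail (row ~195), and the teal key is at (255,98). I'll confirm from the side view before pressing.

```bash
python3 - <<'E'
from m import *
c=capture("side");cv2.imwrite("pics/s3.png",cv2.resize(c["color"][165:345,270:500],None,fx=3.4,fy=3.3,interpolation=cv2.INTER_CUBIC))
E
```

```text
(no output)
```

View pics/s3.png

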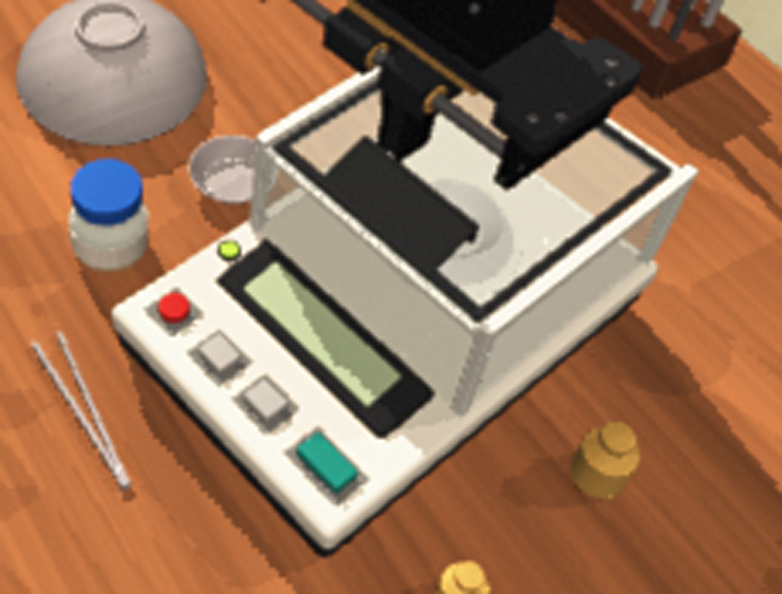

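The side view shows the cover flush with the front rail. Next I move over the teal key.

Emit:
drive_tool(
  series=[
    [0.2,-0.14,0,0],
    [0.4,-0.28,0,0],
    [0.6,-0.42,0,0],
    [0.8,-0.55,0,0],
    [0.84,-0.55,0,0],
    [0.84,-0.55,0,0],
    [0.84,-0.55,0,0],
  ],
)

```text
time_s: 10.38
tcp_pos: [0.5023, -0.1553, 0.2785]
ee_rot: [[-0.985, -0.172, 0.001], [-0.172, 0.985, -0.0], [-0.0, -0.0, -1.0]]
wrist_force: [-0.6, -0.2, 0.1]
gripper_width: 0.003
```

Emit:
drive_tool(
  series=[
    [0,0,0.2,0],
    [0,0,0.4,0],
    [0,0,0.6,0],
    [0,0,0.8,0],
    [0,0,0.9,0],
    [0,0,1,0],
    [0,0,1,0],
  ],
)

```text
time_s: 11.25
tcp_pos: [0.5017, -0.1554, 0.1579]
ee_rot: [[-0.985, -0.171, -0.001], [-0.171, 0.985, -0.0], [0.001, 0.0, -1.0]]
wrist_force: [-0.6, -0.6, 0.7]
gripper_width: 0.003
```

```bash
python3 - <<'E'
from m import *
s=telemetry.sense();print(s["tcp_pos"],s["wrist_force"])
c=capture("side");o=[cv2.resize(c["color"][200:345,285:425],None,fx=4,fy=4,interpolation=cv2.INTER_CUBIC)]
cv2.imwrite("pics/s4.png",o[0])
for dz in(.07,.074):
  print(proj(c,s["tcp_pos"]-[0,0,dz]))
E
```

```text
[ 0.50168846 -0.15540726  0.15788752] [-0.56430538 -0.59825459  0.65025652]
(np.float64(366.8631413097603), np.float64(296.3803980830518))
(np.float64(366.66356195482604), np.float64(297.4006286742479))
```

View pics/s4.png

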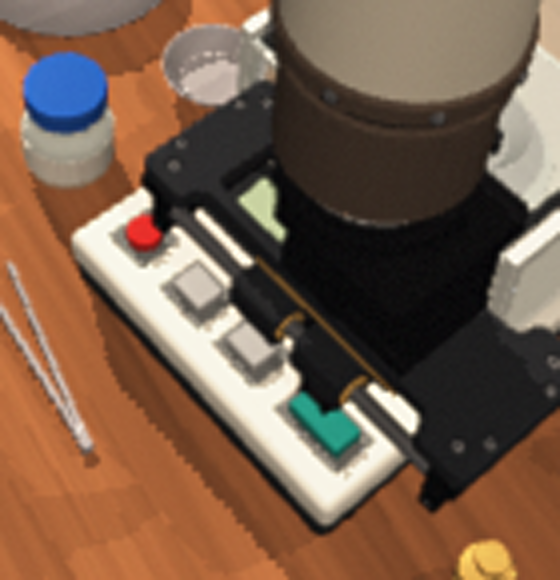

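The fingers (crop 320,405) stand over the teal key and clear of its neighbour. I'll descend and then creep.

Emit:
drive_tool(
  series=[
    [0,0,0.08,0],
    [0,0,0.15,0],
    [0,0,0.2,0],
    [0,0,0.2,0],
  ],
)

```text
time_s: 11.8
tcp_pos: [0.5015, -0.1555, 0.1338]
ee_rot: [[-0.985, -0.171, -0.001], [-0.171, 0.985, 0.0], [0.001, 0.0, -1.0]]
wrist_force: [-0.1, 0.2, -0.5]
gripper_width: 0.005
```

Emit:
drive_tool(
  series=[
    [0,0,0.01,0],
    [0,0,0.02,0],
    [0,0,0.03,0],
    [0,0,0.03,0],
  ],
)

```text
time_s: 12.3
tcp_pos: [0.5018, -0.1555, 0.1308]
ee_rot: [[-0.985, -0.171, -0.0], [-0.171, 0.985, 0.0], [0.0, 0.0, -1.0]]
wrist_force: [0.7, -0.1, 0.4]
gripper_width: 0.007
```

Emit:
drive_tool(
  series=[
    [0,0,0.01,0],
    [0,0,0.01,0],
    [0,0,0.01,0],
  ],
)

```text
time_s: 12.68
tcp_pos: [0.5018, -0.1555, 0.1296]
ee_rot: [[-0.985, -0.171, -0.0], [-0.171, 0.985, -0.0], [0.0, -0.0, -1.0]]
wrist_force: [-0.3, -0.5, -0.9]
gripper_width: 0.005
```

Emit:
drive_tool(
  series=[
    [0,0,0.01,0],
    [0,0,0.02,0],
    [0,0,0.02,0],
  ],
)

```text
time_s: 13.05
tcp_pos: [0.5019, -0.1556, 0.1275]
ee_rot: [[-0.985, -0.171, 0.0], [-0.171, 0.985, -0.0], [-0.0, -0.0, -1.0]]
wrist_force: [-0.4, 0.3, 3.3]
gripper_width: 0.008
```

Emit:
drive_tool(
  series=[
    [0,0,0.01,0],
    [0,0,0.01,0],
    [0,0,0.01,0],
  ],
)

```text
time_s: 13.42
tcp_pos: [0.5019, -0.1556, 0.1263]
ee_rot: [[-0.985, -0.171, 0.0], [-0.171, 0.985, -0.0], [-0.0, -0.0, -1.0]]
wrist_force: [-0.2, 0.5, 4.7]
gripper_width: 0.003
```

Emit:
drive_tool(
  series=[
    [0,0,0.01,0],
    [0,0,0.01,0],
    [0,0,0.01,0],
    [0,0,0.01,0],
  ],
)

```text
time_s: 13.92
tcp_pos: [0.5019, -0.1556, 0.1251]
ee_rot: [[-0.985, -0.171, 0.0], [-0.171, 0.985, -0.0], [-0.0, -0.0, -1.0]]
wrist_force: [-1.2, 1.1, 5.4]
gripper_width: 0.007
```

Emit:
drive_tool(
  series=[
    [0,0,-0.05,0],
    [0,0,-0.15,0],
    [0,0,-0.4,0],
    [0,0,-0.8,0],
    [0,0,-1,0],
    [0,0,-1,0],
    [0,0,-1,0],
  ],
)

```text
time_s: 14.8
tcp_pos: [0.501, -0.1554, 0.2439]
ee_rot: [[-0.985, -0.171, -0.002], [-0.171, 0.985, 0.001], [0.002, 0.001, -1.0]]
wrist_force: [-1.2, 0.5, -0.6]
gripper_width: 0.004
```

Emit:
drive_tool(
  series=[
    [-0.1,-0.35,0,0],
    [-0.1,-0.7,0,0],
    [-0.1,-1,0,0],
    [-0.1,-1,0,0],
    [-0.1,-1,0,0],
  ],
)

```text
time_s: 15.42
tcp_pos: [0.5335, -0.2713, 0.2433]
ee_rot: [[-0.985, -0.171, -0.003], [-0.171, 0.985, 0.001], [0.003, 0.002, -1.0]]
wrist_force: [-0.9, 0.7, -0.1]
gripper_width: 0.004
```

```bash
python3 - <<'E'
from m import *
s=telemetry.sense();print(s["tcp_pos"],s["wrist_force"])
c=capture("side");cv2.imwrite("pics/s5.png",c["color"])
E
```

```text
[ 0.53346867 -0.27128768  0.24332654] [-0.94321931  0.67933886 -0.08700588]
```

View pics/s5.png

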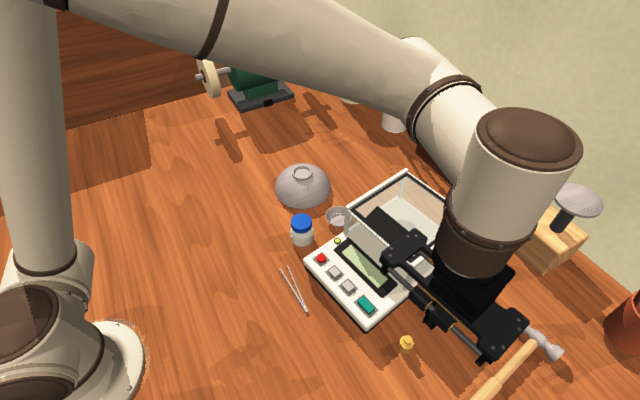

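The cover is shut, the teal key is up at (367,305), and the hand is clear at tip height 0.17 m. The surrounding items visible have not moved. Handing in.

```bash
python3 -c "
from station import order
print(order.finish_job())"
```

```text
the job is handed in; nothing more can be done
None
```

I pushed the draft cover shut by its catch, pressed the tare key, released it and moved the hand clear, then handed the job in at about 15.5 s. No verdict was reported.

- **Cover:** the push stalled at about 5.8 N, well above the 2 N of friction. A side view then showed the cover flush with the front rail. I never read the joint value itself.
- **Tare key:** it went down about 3.5–4 mm (5.4 N at the wrist), judged from tip height and force. The last picture shows it standing up again.
- **Surroundings:** in the last picture the jar, bowl, tweezers, spare dish and small weight are where they were. The arm hid the pan dish and the large weight, and part of the hammer. The fingers never went near the large weight or the hammer, and never into the chamber.
- **Disagreements:** the wrist and side cameras placed the tare key about 3 mm apart in y, so I aimed between them. The cover stopped with the tool about 3 mm further back than the first side-view fit predicted, which matched the wrist-camera offset.

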